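# Shut the vacuum packer's lid and start it

## Task

Two jars stand in the open vacuum packer on the kitchen counter: with your fingertips push its lid down gently, without slamming it, until it is fully shut, and only then press the large round start key on its front panel all the way down, let it come up again and move clear. Do not press the small round stop key, lift nothing, and leave the jars, the tin and everything else on the counter as they stand.

Things in the scene. Friction and masses are not known exactly. Their poses are not given: they have to be found in the camera images.
- sealer: Grey and metal vacuum packer fixed to the counter. Origin on the counter; case spans own x -190 to 170 mm, y -160 to 160; front (own -x) faces the robot, own z up. Level panel top, 88 mm high, own x -190 to -98, carries both keys, a tin and a fixed dial (own x -145, y 122; 30 mm wide, 15 tall). Behind it the chamber: floor 30 mm high, walls to 125 mm, inside own x -86 to 113, y -148 to 148
- lid (a joint): Angle of the lid in rad: 0 fully shut and level on the chamber's rim, grows as the front edge rises; starts between 0.5 and 0.95. A stiff hinge along own y of the packer: the lid stays wherever it is left, and needs roughly 1 to 8 N of downward push at its front strip. There is no latch
- lid_hinge (a point): Point on the hinge axis of the lid, at the middle of its width, fixed to the packer at own x +128, y 0, height 130 mm; axes as the packer's
- lid_front (a point): Mid-point of the front strip on the lid's upper (outer) face, 210 mm from the hinge axis along the lid, 14 mm above its underside. The lid is a flat plate 310 mm wide, 14 thick, front edge 240 mm from the axis; grey frame, clear window, front strip 60 mm deep. Own z: normal of the upper face; own -x: from hinge to front edge. Shut, the upper face is 144 mm above the counter
- start_top (a point): Top centre of the start key: the larger of two round bare-metal keys (36 mm across) in black housings on the panel's top, one left and one right of its middle, either way round. Its top is 22 mm above the panel, 110 mm above the counter, and 10 mm above its housing. A spring key pressed straight down
- start (a joint): Travel of the start key in m: 0 up, 0.006 fully down (about 5 N); springs back
- stop_top (a point): Top centre of the stop key: the smaller round bare-metal key (20 mm across), otherwise like the start key, 70 to 120 mm from it. Not to be pressed
- stop (a joint): Travel of the stop key in m: 0 up, 0.006 fully down
- jar_a: Glass jar with steel cap, 62 mm across, 72 mm tall, loose in the chamber's left half; origin under its centre
- jar_b: Like jar_a, in the chamber's right half
- tin: Small steel tin, 38 mm across, 34 mm tall, loose on the front panel's top right of the keys; origin under its centre
- squeeze_a: White squeeze bottle with nozzle, 54 mm across, 185 mm tall, loose on the counter left of the packer; origin under its centre
- squeeze_b: Like squeeze_a, right of the packer
- bowl: Steel bowl, 130 mm across, 55 mm tall, loose on the counter to the right; origin under its centre
- ramekin: Terracotta cup, 76 mm across, 45 mm tall, loose on the counter to the left; origin under its centre
There are look-alikes about, which are no part of the job. Leave any blue, green or purple look-alike of the squeeze_a alone.

How it is judged:
By the outcome, as a careful person would: the job done as asked, in the order asked, and still so for the second after the job is handed in, with the robot touching nothing.
It also fails if it takes over 42 s, if anything falls off the work surface, if the arm or the gripper's body presses on something with over 40 N, if the wrist force passes 120 N, or if a joint passes its speed limit or range.

## Robot

A 7-joint arm with a two-finger parallel gripper is mounted at the origin on the work surface. World frame = base frame: x ahead of the robot, y to its left, z up, the work surface at z = 0. Lengths are in m, angles in rad, forces in N, time in s.
With the tool pointing down it reaches from about 0.425 to 0.925 m from the base axis. Payload 6.8 kg.
Tool frame: the origin (TCP) lies at the centre of the arm's flange, where the gripper is bolted on; the fingertips stand 173 mm ahead of it and the grasp point (between the pads) lies 155 mm ahead of it; z points along the fingers, y is the direction in which the jaws open and shut (so a half turn about z gives the same grasp; the last joint's range is limited). The gripper opens to 85 mm and grips with 20 to 120 N. Pads are 22 mm wide; open, the fingers measure 114 mm over their backs; the gripper's body (76 mm by 85 mm) begins 54 mm behind the grasp point. The pads swing forward as they close: fully open they stand 13 mm farther back than shut.
Start: joints at [-1.209, 0.477, 0.022, 1.555, -0.011, 1.109, -0.083], TCP at [0.306, 0.602, 0.405] pointing down, gripper open.
Joint ranges: [-2.96, 2.96], [-0.34, 2.1], [-1.41, 1.46], [0.24, 2.44], [-1.37, 4.51], [0.17, 1.92], [-2.96, 2.96]. Speed limits (rad/s): [2.39, 2.39, 3.14, 3.14, 3.14, 3.14, 3.14].

## Interface

Orientations are given as a rotation vector (axis times angle).
In Python, from bench import readout, grab_frame, camera_model, r gives the robot as it stands.
- The arm moves only by the tool apply_moves, never from a script. Its argument "deltas" is a list of rows, each an object with "xyz": the shift along the world's x, y, z in m, a list of three; "turn": the turn about the world's z in rad. In form: [{"xyz": [dx, dy, dz], "turn": turn}, ...]. A call has 1 to 12 rows; each row shifts and turns the commanded pose from where the row before left it; what a row does not reach is not made up. A row lasts 1/12 s, in which the tool goes at most 41.7 mm and 7.16 degrees, less where a joint would pass 70% of its speed; a pose out of reach is approached as far as the arm can. A call with a gripper value outside its range is refused whole. "claw" is the gripper's target within -1 to 1 (shut at 1, half-way at 0, fully open at -1), set as the call begins (left out, the last holds). The fingers move at their own pace and stop on an object; "squeeze" is the grip in N (left out, the last holds). Time passes only in rows, so rows that do not move let the fingers close. It gives the time, the measured TCP pose, the force and the opening at its end, in the units of the state.
- readout.get_obs(): the state, without advancing time (a new reading comes with each control period).
- grab_frame(name): name is "scene" or "top"; returns the picture (480x640x3 uint8, red, green, blue); there is no depth.
- camera_model(name): a dict with "intrinsics" (3x3 intrinsics, pixels), "k1" (the pictures are not rectified: a ray, as slopes to the right and down, at radius r is drawn at 1 + k1 r^2 times it, then the intrinsics apply), "R" (3x3) and "t" (3): a world point X has camera coordinates R X + t. Camera axes: x right, y down, z forward; pixel columns grow to the right and rows downward; lengths in m; the calibration is good to about 2 mm. A picture is of the moment at which its call begins. camera_model takes no time and is no camera call.
- r.hand_in(): hands the job in, once; it reports no verdict.
The state is a dict: "clock": time; "joints": joint angles; "qvel": joint speeds; "tau": joint torques, N m; "tcp_pos": TCP position; "orientation": TCP orientation; "contact_force": force on the tool from outside, world axes, zero at the start; "moment": the same for the moment, N m; "grip_width": finger opening in m.
Only numpy, scipy, OpenCV 4.12 (cv2) and the standard library are available. Lean on these libraries where they do the work, as an engineer would, in place of code of your own. Each camera call takes 0.05 s, during which the arm holds its last target.

## Working session

There is one attempt and no reset: what is moved stays moved. The work goes in short steps, Python scripts to look and compute and a tool call to move; the robot and the scene stay as the last step left them, time stands still between calls to the robot, and variables do not carry over. Pictures are saved under pics/ and viewed, and the job is handed in when it is done.

Besides the shell and the picture viewer there is one more tool, called after "Emit:" by a JSON object that holds its "op" and its "data". apply_moves: Moves the arm, as the interface text tells. Its arguments: {"type":"object","properties":{"deltas":{"type":"array"},"claw":{"type":"number"},"squeeze":{"type":"number"}},"required":["deltas"]}

```bash
mkdir -p pics
python3 - <<'E'
from bench import readout, grab_frame, camera_model, r
import cv2
for n in("scene","top"):
    f=grab_frame(n); cv2.imwrite(f"pics/{n}0.png",f[:,:,::-1]); m=camera_model(n); print(n,m)
o=readout.get_obs();print(o)
E
```

```text
scene {'intrinsics': array([[515.85767012,   0.        , 314.09411104],
       [  0.        , 515.85767012, 233.53114292],
       [  0.        ,   0.        ,   1.        ]]), 'k1': -0.13437637433765195, 'R': array([[-0.95751318, -0.28827306,  0.00819445],
       [-0.22497051,  0.72886936, -0.6466357 ],
       [ 0.18043497, -0.62100571, -0.76275496]]), 't': array([0.55865818, 0.2237653 , 1.08389807])}
top {'intrinsics': array([[564.55093818,   0.        , 326.10420865],
       [  0.        , 564.55093818, 234.7249521 ],
       [  0.        ,   0.        ,   1.        ]]), 'k1': -0.08187117948452725, 'R': array([[-0.0190877 , -0.99981554,  0.00213028],
       [-0.99187382,  0.01866794, -0.12584847],
       [ 0.12578549, -0.00451513, -0.99204719]]), 't': array([0.00157976, 0.60328929, 1.31788807])}
{'clock': 0.1, 'joints': array([-1.20911318,  0.47770558,  0.02231632,  1.55637046, -0.01147757,
        1.10929513, -0.08310082]), 'qvel': array([-0.00029596, -0.00269259,  0.00156221, -0.00138358, -0.00088166,
        0.00176564,  0.00058772]), 'tau': array([ 4.70986037e-03, -5.97752559e+01,  1.61389042e+00, -2.81952864e+01,
        1.28735224e-02,  5.09095189e-03, -7.20735045e-06]), 'tcp_pos': array([0.30543329, 0.60165441, 0.40382259]), 'orientation': array([-7.31026014e-01, -3.05508977e+00,  2.56051386e-03]), 'contact_force': array([-0.26964152,  0.76067644, -0.07193018]), 'moment': array([ 0.00179574, -0.00985608,  0.02441032]), 'grip_width': 0.08558347654129367}
```

View pics/scene0.png

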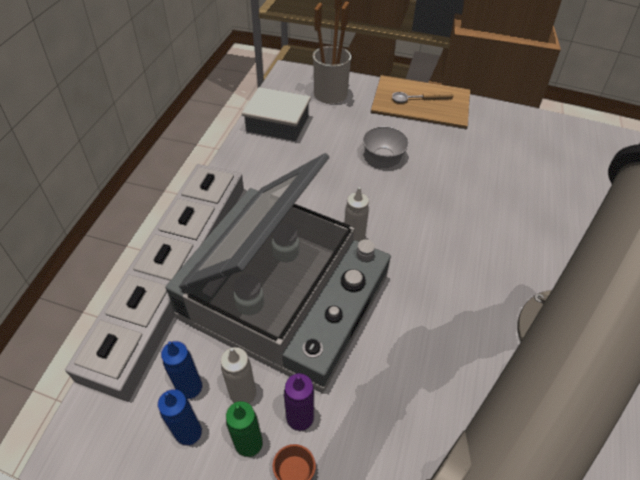

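View pics/top0.png

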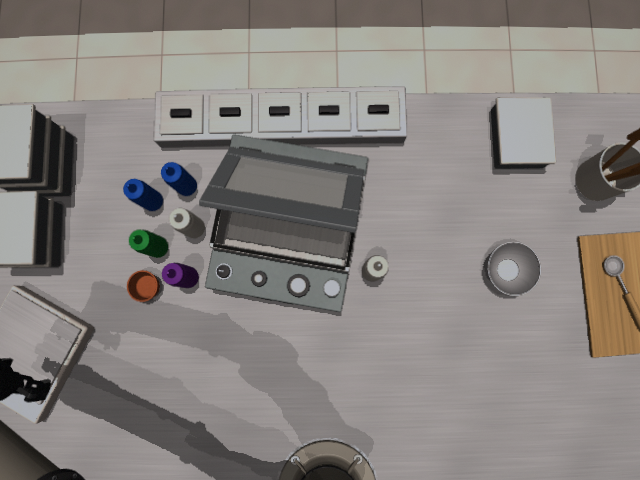

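Scene view: the open packer is at the centre, with its lid's front edge at about (265,200). In the top view, the panel from left to right has the dial (222,271), a small key (259,279), a large key (298,285) and the tin (332,288). The round objects that could be mistaken for the start key are the dial, the small key, the tin and the dial's top, so I'll check with close crops.

Run:
```python
import cv2
f=cv2.imread("pics/top0.png")[120:320,190:400]; cv2.imwrite("pics/tc.png",cv2.resize(f,None,fx=3,fy=3,interpolation=cv2.INTER_CUBIC)[:600])
f=cv2.imread("pics/scene0.png")[140:390,160:400]; cv2.imwrite("pics/sc.png",cv2.resize(f,None,fx=2.4,fy=2.4,interpolation=cv2.INTER_CUBIC))
```

```text
(no output)
```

View pics/tc.png

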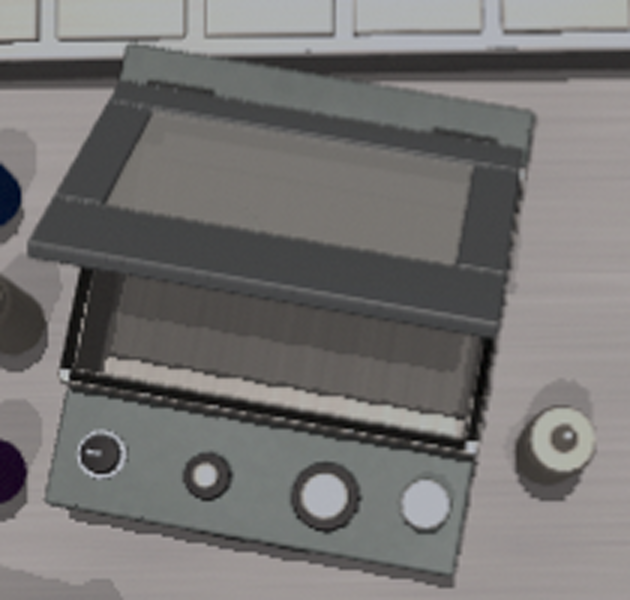

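View pics/sc.png

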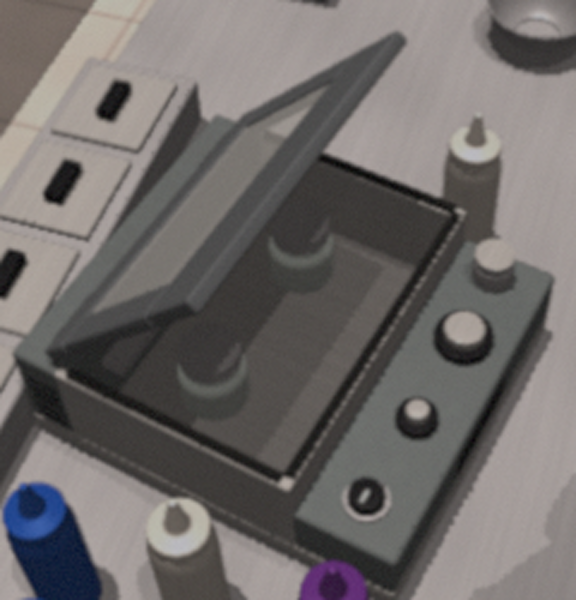

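The start key is the larger disc in a black housing, at top crop (325,495), which is image (298,285). The tin at (332,288) has no housing. The small key at (259,279) is the stop key. Next I'll fit the packer pose and lid angle.

```bash
cat > h.py <<'E'
import numpy as np, cv2
from scipy.optimize import least_squares
from bench import readout, grab_frame, camera_model, r
C={n:camera_model(n) for n in("scene","top")}
def proj(n,X):
    m=C[n]; p=m["R"]@X+m["t"]; s=p[:2]/p[2]; s=s*(1+m["k1"]*(s@s)); K=m["intrinsics"]
    return np.array([K[0,0]*s[0]+K[0,2],K[1,1]*s[1]+K[1,2]])
def ray(n,uv,z):
    m=C[n];K=m["intrinsics"]; d=[(uv[0]-K[0,2])/K[0,0],(uv[1]-K[1,2])/K[1,1]]; d=np.array(d); s=d.copy()
    for _ in range(20): s=d/(1+m["k1"]*(s@s))
    v=m["R"].T@np.array([*s,1.]); o=-m["R"].T@m["t"]; return o+v*(z-o[2])/v[2]
def W(q,X): 
    c,s=np.cos(q[2]),np.sin(q[2]); return np.array([q[0]+c*X[0]-s*X[1],q[1]+s*X[0]+c*X[1],X[2]])
def lid(th,d,y,h): return np.array([.128-d*np.cos(th)+h*np.sin(th),y,.13+d*np.sin(th)+h*np.cos(th)])
E
cat > fit.py <<'E'
from h import *
t=lambda u,v:(190+u/3,120+v/3)
s=lambda u,v:(160+u/2.4,140+v/2.4)
P=[("top",(-.19,.16,.088),t(48,502)),("top",(-.19,-.16,.088),t(453,577)),
("top",(-.145,.122,.103),t(101,453)),
("scene",(-.19,-.16,.088),s(551,278)),("scene",(-.145,.122,.103),s(367,494))]
L=[("top",.155,t(31,248)),("top",-.155,t(497,324)),("scene",-.155,s(403,37)),("scene",.155,s(190,302))]
def f(q):
    e=[proj(n,W(q,np.array(X)))-uv for n,X,uv in P]+[proj(n,W(q,lid(q[3],.24,y,.007)))-uv for n,y,uv in L]
    return np.ravel(e)
R=least_squares(f,[.7,.05,0,.7],loss="soft_l1"); q=R.x
print(q); print(f(q).reshape(-1,2).round(1))
for nm,z,a,b in (("start",.11,t(325,495),s(465,328)),("stop",.11,t(205,476),s(418,410)),("tin",.122,t(426,503),s(494,253))):
    for n,uv in(("top",a),("scene",b)):
        X=ray(n,uv,z); c,sn=np.cos(q[2]),np.sin(q[2]); d=X[:2]-q[:2]; print(nm,n,X.round(4),"own",[round(c*d[0]+sn*d[1],4),round(-sn*d[0]+c*d[1],4)])
print("hinge",W(q,[.128,0,.13])); 
for th in (q[3],.6,.4,.2,0): print(th,W(q,lid(th,.21,0,.014)))
print("front edge now",W(q,lid(q[3],.24,.155,.014)),W(q,lid(q[3],.24,-.155,.014)))
E
python3 fit.py
```

```text
[ 0.63668241  0.08027281 -0.19185917  0.82803054]
[[-2.3 -0.1]
 [ 0.2 -0.7]
 [-1.2 -0.6]
 [ 2.4 -2.6]
 [ 0.2 -1.6]
 [-2.3 -1. ]
 [ 0.4  1. ]
 [-0.1 -2.8]
 [ 0.4  0.8]]
start top [0.4813 0.0551 0.11  ] own [np.float64(-0.1478), np.float64(-0.0543)]
start scene [0.4819 0.06   0.11  ] own [np.float64(-0.1481), np.float64(-0.0494)]
stop top [0.4971 0.1451 0.11  ] own [np.float64(-0.1494), np.float64(0.0371)]
stop scene [0.4986 0.1501 0.11  ] own [np.float64(-0.1489), np.float64(0.0422)]
tin top [ 0.4735 -0.0203  0.122 ] own [np.float64(-0.141), np.float64(-0.1299)]
tin scene [ 0.4757 -0.0175  0.122 ] own [np.float64(-0.1394), np.float64(-0.1267)]
hinge [0.7623338  0.05586522 0.13      ]
0.8280305432351182 [0.63303418 0.08098147 0.29415476]
0.6 [0.59995345 0.08740735 0.26012962]
0.4 [0.57781184 0.09170833 0.22467271]
0.2 [0.56302655 0.09458035 0.18544149]
0 [0.556187   0.09590892 0.144     ]
front edge now [0.6426727  0.23700639 0.31625278] [ 0.58356058 -0.06730555  0.31625278]
```

Fit check: the residuals are at most about 3 px. The start key is at own (-0.148, -0.052), height consistent, and sits 91 mm from the stop key, which is within the 70–120 mm given. The lid angle is about 0.83 rad. Next I'll plan the lid arc and start moving, with the fingers closed.

Run:
```python
from h import *
q=[.6367,.0803,-.1919]
print("target tool turn: packer y axis angle",np.pi/2-.1919)
from scipy.spatial.transform import Rotation as Ro
o=readout.get_obs(); y=Ro.from_rotvec(o["orientation"]).as_matrix()[:,1]; print("jaw angle",np.arctan2(y[1],y[0]))
for th in np.r_[.9,.828,.8:-.01:-.1]:
    e=lid(th,.215,0,.014); e[0]+=.011; X=W(q,e); print(round(th,3),(X+[0,0,.173]).round(4))
```

```text
target tool turn: packer y axis angle 1.3788963267948966
jaw angle 1.1010654966974964
0.9 [0.6527 0.0772 0.4801]
0.828 [0.6405 0.0796 0.4708]
0.8 [0.636  0.0804 0.467 ]
0.7 [0.6206 0.0834 0.4522]
0.6 [0.6067 0.0861 0.436 ]
0.5 [0.5945 0.0885 0.4184]
0.4 [0.5841 0.0905 0.3996]
0.3 [0.5756 0.0922 0.3799]
0.2 [0.569  0.0934 0.3594]
0.1 [0.5645 0.0943 0.3384]
0.0 [0.5621 0.0948 0.317 ]
```

Emit:
{"op": "apply_moves", "data": {"deltas": [{"xyz": [0, 0, 0.02], "turn": 0}, {"xyz": [0, 0, 0.03], "turn": 0}, {"xyz": [0, 0, 0.03], "turn": 0}, {"xyz": [0, 0, 0.03], "turn": 0}, {"xyz": [0, 0, 0.03], "turn": 0}, {"xyz": [0.01, -0.015, 0.01], "turn": 0.0}, {"xyz": [0.015, -0.025, 0], "turn": 0.04}, {"xyz": [0.015, -0.025, 0], "turn": 0.04}, {"xyz": [0.015, -0.025, 0], "turn": 0.04}], "claw": 1, "squeeze": 30}}

```text
clock: 0.85
tcp_pos: [0.3613, 0.5103, 0.5539]
orientation: [-0.543, -3.094, 0.002]
contact_force: [0.2, 0.0, -0.7]
grip_width: 0.0
```

Emit:
{"op": "apply_moves", "data": {"deltas": [{"xyz": [0.018, -0.027, 0], "turn": 0.04}, {"xyz": [0.018, -0.027, 0], "turn": 0.04}, {"xyz": [0.018, -0.027, 0], "turn": 0.04}, {"xyz": [0.018, -0.027, 0], "turn": 0.038}, {"xyz": [0.018, -0.027, 0], "turn": 0}, {"xyz": [0.018, -0.027, 0], "turn": 0}, {"xyz": [0.018, -0.027, 0], "turn": 0}, {"xyz": [0.018, -0.027, 0], "turn": 0}, {"xyz": [0.018, -0.027, 0], "turn": 0}, {"xyz": [0.018, -0.027, 0], "turn": 0}, {"xyz": [0.018, -0.027, 0], "turn": 0}, {"xyz": [0.018, -0.027, 0], "turn": 0}]}}

```text
clock: 1.85
tcp_pos: [0.5771, 0.1856, 0.5539]
orientation: [-0.302, -3.126, 0.001]
contact_force: [0.4, -0.1, 0.2]
grip_width: -0.0
```

Emit:
{"op": "apply_moves", "data": {"deltas": [{"xyz": [0.018, -0.027, 0], "turn": 0}, {"xyz": [0.018, -0.027, 0], "turn": 0}, {"xyz": [0.015, -0.027, 0], "turn": 0}, {"xyz": [0.01, -0.02, -0.005], "turn": 0}, {"xyz": [0.002, -0.005, -0.01], "turn": 0}, {"xyz": [0, 0, -0.01], "turn": 0}, {"xyz": [0, 0, 0], "turn": 0}, {"xyz": [0, 0, 0], "turn": 0}]}}

```text
clock: 2.52
tcp_pos: [0.6389, 0.0837, 0.5283]
orientation: [-0.297, -3.125, -0.0]
contact_force: [0.4, -0.1, 0.5]
grip_width: 0.0002
```

Run:
```python
from h import *
for n in("scene","top"):
    cv2.imwrite(f"pics/{n}1.png",cv2.resize(grab_frame(n)[100:340,150:450,::-1],None,fx=2,fy=2))
o=readout.get_obs();print(o["clock"],o["tcp_pos"],o["contact_force"],o["joints"])
```

```text
2.6167 [0.63913863 0.08374385 0.52983747] [ 0.00853732 -0.28949977  0.96955491] [-0.4301275   0.34776053  0.27866859  1.48445627 -0.09772201  1.32297692
  1.23849977]
```

View pics/scene1.png

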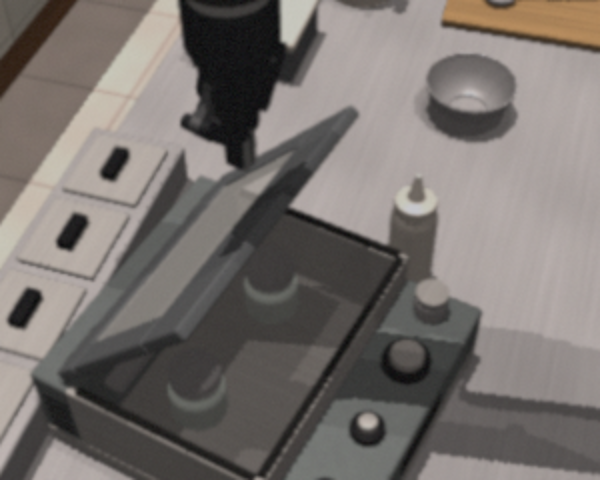

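View pics/top1.png

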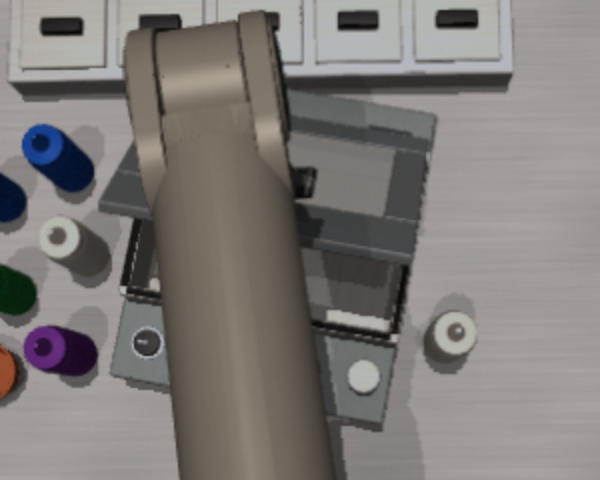

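The fingertip is in the scene crop at (242,165), above the lid's front strip, with clear air below it. I'll lower it until contact.

Emit:
{"op": "apply_moves", "data": {"deltas": [{"xyz": [0, 0, -0.012], "turn": 0}, {"xyz": [0, 0, -0.012], "turn": 0}, {"xyz": [0, 0, -0.01], "turn": 0}, {"xyz": [0, 0, -0.006], "turn": 0}, {"xyz": [0, 0, -0.002], "turn": 0}, {"xyz": [0, 0, 0], "turn": 0}]}}

```text
clock: 3.12
tcp_pos: [0.6394, 0.082, 0.4867]
orientation: [-0.301, -3.126, 0.001]
contact_force: [-1.2, -0.5, 1.4]
grip_width: -0.0
```

Emit:
{"op": "apply_moves", "data": {"deltas": [{"xyz": [0, 0, -0.003], "turn": 0}, {"xyz": [0, 0, -0.003], "turn": 0}, {"xyz": [0, 0, -0.003], "turn": 0}, {"xyz": [0, 0, -0.003], "turn": 0}]}}

```text
clock: 3.45
tcp_pos: [0.6396, 0.0818, 0.4757]
orientation: [0.301, 3.127, 0.0]
contact_force: [-0.5, 0.2, 1.1]
grip_width: -0.0002
```

Run:
```python
from h import *
cv2.imwrite(f"pics/scene2.png",cv2.resize(grab_frame("scene")[120:300,180:380,::-1],None,fx=3,fy=3))
o=readout.get_obs();print(o["clock"],o["tcp_pos"],o["contact_force"])
print(proj("scene",o["tcp_pos"]-[0,0,.173]))
```

```text
3.5 [0.63945416 0.08188613 0.47486595] [-0.32215314 -1.20485276 -0.76234517]
[272.15018868 202.33331727]
```

View pics/scene2.png

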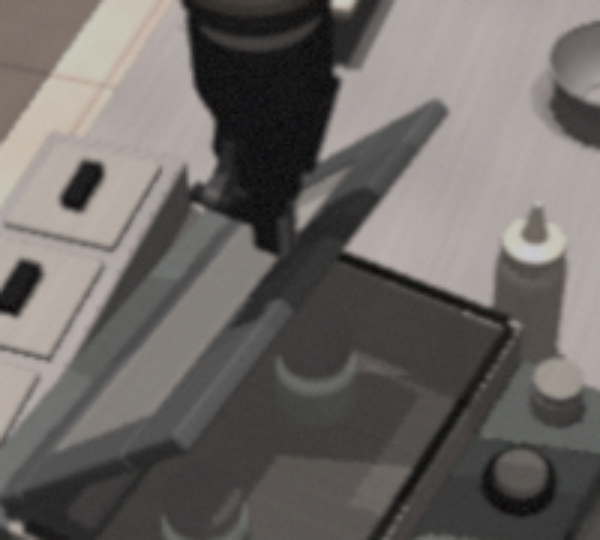

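The tip is at crop (280,250), just over the front strip, and matches the projection. I'll follow the lid's arc down.

Emit:
{"op": "apply_moves", "data": {"deltas": [{"xyz": [0, 0, -0.003], "turn": 0}, {"xyz": [-0.003, 0.0005, -0.004], "turn": 0}, {"xyz": [-0.004, 0.0007, -0.004], "turn": 0}, {"xyz": [-0.004, 0.0007, -0.004], "turn": 0}, {"xyz": [-0.004, 0.0007, -0.004], "turn": 0}, {"xyz": [-0.004, 0.0007, -0.004], "turn": 0}]}}

```text
clock: 4.0
tcp_pos: [0.6202, 0.0854, 0.4528]
orientation: [0.3, 3.126, 0.001]
contact_force: [1.1, 0.7, 3.1]
grip_width: -0.0003
```

Emit:
{"op": "apply_moves", "data": {"deltas": [{"xyz": [-0.004, 0.0007, -0.0045], "turn": 0}, {"xyz": [-0.004, 0.0007, -0.0045], "turn": 0}, {"xyz": [-0.0035, 0.0007, -0.0045], "turn": 0}, {"xyz": [-0.0035, 0.0007, -0.0045], "turn": 0}]}}

```text
clock: 4.33
tcp_pos: [0.605, 0.0883, 0.4342]
orientation: [-0.3, -3.127, -0.0]
contact_force: [-0.0, 1.2, 3.9]
grip_width: 0.0001
```

Run:
```python
from h import *
cv2.imwrite(f"pics/scene3.png",cv2.resize(grab_frame("scene")[120:300,180:380,::-1],None,fx=3,fy=3))
o=readout.get_obs();print(o["clock"],o["tcp_pos"],o["contact_force"])
print(proj("scene",o["tcp_pos"]-[0,0,.173]))
```

```text
4.3833 [0.60440883 0.08840754 0.43311946] [0.63226552 0.27888657 0.16492948]
[290.26179211 224.76449318]
```

View pics/scene3.png

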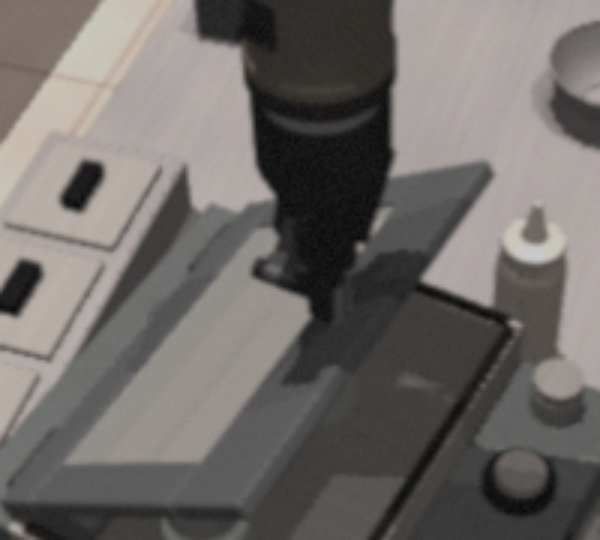

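The lid is following: its front corner has moved to crop (490,165), and the tip rests on the strip. I'll continue along the arc.

Emit:
{"op": "apply_moves", "data": {"deltas": [{"xyz": [-0.0032, 0.0005, -0.0045], "turn": 0}, {"xyz": [-0.0032, 0.0005, -0.0045], "turn": 0}, {"xyz": [-0.003, 0.0005, -0.005], "turn": 0}, {"xyz": [-0.003, 0.0005, -0.005], "turn": 0}, {"xyz": [-0.003, 0.0004, -0.005], "turn": 0}, {"xyz": [-0.0025, 0.0004, -0.005], "turn": 0}, {"xyz": [-0.0025, 0.0004, -0.005], "turn": 0}, {"xyz": [-0.0025, 0.0004, -0.005], "turn": 0}, {"xyz": [-0.0022, 0.0004, -0.005], "turn": 0}]}}

```text
clock: 5.13
tcp_pos: [0.5802, 0.0921, 0.3901]
orientation: [-0.301, -3.127, 0.0]
contact_force: [0.3, 1.4, 1.4]
grip_width: 0.0002
```

Emit:
{"op": "apply_moves", "data": {"deltas": [{"xyz": [-0.002, 0.0003, -0.005], "turn": 0}, {"xyz": [-0.002, 0.0003, -0.005], "turn": 0}, {"xyz": [-0.0018, 0.0003, -0.005], "turn": 0}, {"xyz": [-0.0015, 0.0002, -0.005], "turn": 0}, {"xyz": [-0.0015, 0.0002, -0.005], "turn": 0}, {"xyz": [-0.0013, 0.0002, -0.004], "turn": 0}]}}

```text
clock: 5.63
tcp_pos: [0.5702, 0.0934, 0.361]
orientation: [-0.301, -3.127, 0.0]
contact_force: [0.2, 1.5, 2.4]
grip_width: -0.0002
```

Run:
```python
from h import *
cv2.imwrite(f"pics/scene4.png",cv2.resize(grab_frame("scene")[150:350,180:400,::-1],None,fx=3,fy=3))
o=readout.get_obs();print(o["clock"],o["tcp_pos"],o["contact_force"])
print(proj("scene",o["tcp_pos"]-[0,0,.173]))
```

```text
5.6833 [0.56984736 0.09340371 0.36034176] [ 0.55138416 -0.03390901  0.06276904]
[307.62354087 255.76638181]
```

View pics/scene4.png

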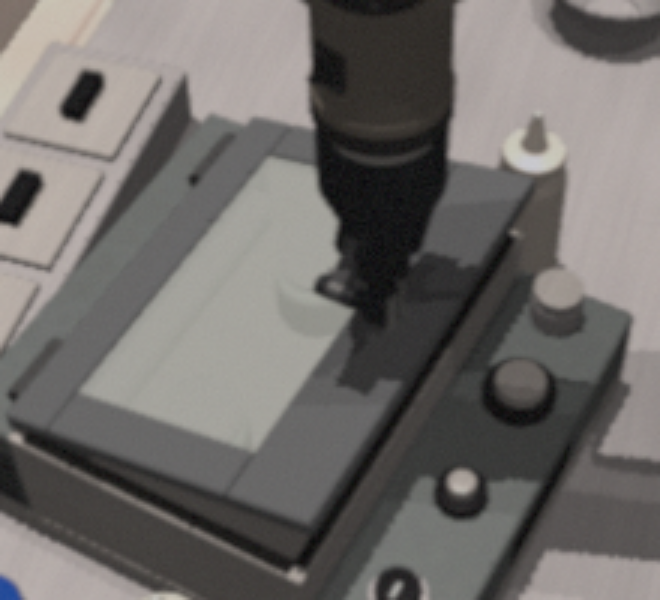

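The lid is still open by about 0.2 rad, leaving roughly 43 mm. I'll slow down for the last part.

Emit:
{"op": "apply_moves", "data": {"deltas": [{"xyz": [-0.001, 0.0002, -0.003], "turn": 0}, {"xyz": [-0.001, 0.0002, -0.003], "turn": 0}, {"xyz": [-0.0008, 0.0001, -0.003], "turn": 0}, {"xyz": [-0.0008, 0.0001, -0.003], "turn": 0}, {"xyz": [-0.0006, 0.0001, -0.003], "turn": 0}, {"xyz": [-0.0006, 0.0001, -0.003], "turn": 0}, {"xyz": [-0.0005, 0.0001, -0.003], "turn": 0}, {"xyz": [-0.0005, 0.0001, -0.003], "turn": 0}, {"xyz": [-0.0005, 0.0001, -0.003], "turn": 0}, {"xyz": [-0.0003, 0, -0.0025], "turn": 0}, {"xyz": [-0.0003, 0, -0.002], "turn": 0}, {"xyz": [0, 0, -0.002], "turn": 0}]}}

```text
clock: 6.68
tcp_pos: [0.5633, 0.0946, 0.328]
orientation: [-0.301, -3.127, 0.0]
contact_force: [1.0, -0.3, 2.0]
grip_width: 0.0002
```

Emit:
{"op": "apply_moves", "data": {"deltas": [{"xyz": [0, 0, -0.0015], "turn": 0}, {"xyz": [0, 0, -0.0015], "turn": 0}, {"xyz": [0, 0, -0.0015], "turn": 0}, {"xyz": [0, 0, -0.001], "turn": 0}, {"xyz": [0, 0, -0.001], "turn": 0}]}}

```text
clock: 7.1
tcp_pos: [0.5632, 0.0947, 0.3215]
orientation: [-0.3, -3.126, -0.0]
contact_force: [-2.5, -0.0, 2.3]
grip_width: 0.0005
```

Emit:
{"op": "apply_moves", "data": {"deltas": [{"xyz": [0, 0, -0.001], "turn": 0}, {"xyz": [0, 0, -0.001], "turn": 0}, {"xyz": [0, 0, -0.001], "turn": 0}, {"xyz": [0, 0, 0], "turn": 0}]}}

```text
clock: 7.43
tcp_pos: [0.5635, 0.0946, 0.3185]
orientation: [0.301, 3.127, 0.0]
contact_force: [0.3, -0.1, -0.4]
grip_width: -0.0002
```

Emit:
{"op": "apply_moves", "data": {"deltas": [{"xyz": [0, 0, -0.001], "turn": 0}, {"xyz": [0, 0, -0.001], "turn": 0}, {"xyz": [0, 0, 0], "turn": 0}]}}

```text
clock: 7.68
tcp_pos: [0.5636, 0.0946, 0.3175]
orientation: [0.301, 3.127, 0.001]
contact_force: [-3.5, -0.5, 8.1]
grip_width: -0.0001
```

Emit:
{"op": "apply_moves", "data": {"deltas": [{"xyz": [0, 0, -0.001], "turn": 0}, {"xyz": [0, 0, -0.001], "turn": 0}, {"xyz": [0, 0, 0], "turn": 0}, {"xyz": [0, 0, 0], "turn": 0}]}}

```text
clock: 8.02
tcp_pos: [0.5636, 0.0945, 0.3174]
orientation: [0.301, 3.127, 0.002]
contact_force: [-9.2, -1.9, 24.0]
grip_width: -0.0001
```

Run:
```python
from h import *
cv2.imwrite(f"pics/scene5.png",cv2.resize(grab_frame("scene")[150:350,180:400,::-1],None,fx=3,fy=3))
o=readout.get_obs();print(o["clock"],o["tcp_pos"],o["contact_force"])
```

```text
8.0667 [0.56359642 0.0944618  0.3173448 ] [-9.5246657  -1.41440423 24.99096498]
```

View pics/scene5.png

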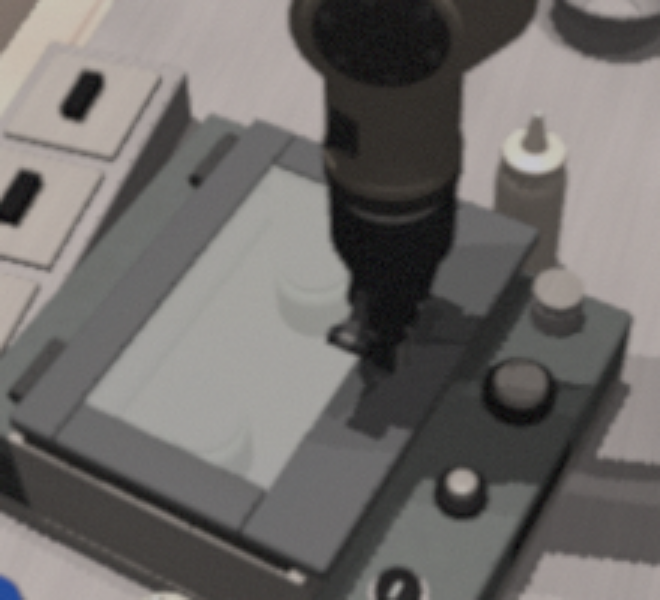

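The lid has hit a hard stop. TCP z stays at 0.3174 (tip at 0.144, exactly the shut height) while the force rises to 25 N, and the picture shows the lid level on the rim. I'll lift off, look at the lid and keys, and go to the start key.

Emit:
{"op": "apply_moves", "data": {"deltas": [{"xyz": [0, 0, 0.003], "turn": 0}, {"xyz": [0, 0, 0.007], "turn": 0}, {"xyz": [0, 0, 0.015], "turn": 0}, {"xyz": [0, 0, 0.02], "turn": 0}, {"xyz": [-0.01, -0.004, 0.005], "turn": 0}, {"xyz": [-0.02, -0.009, 0], "turn": 0}, {"xyz": [-0.02, -0.009, 0], "turn": 0}, {"xyz": [-0.02, -0.009, 0], "turn": 0}, {"xyz": [-0.01, -0.005, 0], "turn": 0}, {"xyz": [-0.002, -0.001, -0.005], "turn": 0}, {"xyz": [0, 0, 0], "turn": 0}, {"xyz": [0, 0, 0], "turn": 0}]}}

```text
clock: 9.07
tcp_pos: [0.4821, 0.058, 0.3595]
orientation: [0.3, 3.127, 0.0]
contact_force: [-0.5, 0.4, 0.6]
grip_width: -0.0002
```

Run:
```python
from h import *
cv2.imwrite(f"pics/scene6.png",cv2.resize(grab_frame("scene")[150:350,180:400,::-1],None,fx=3,fy=3))
o=readout.get_obs();print(o["clock"],o["tcp_pos"],o["contact_force"])
p=o["tcp_pos"]-[0,0,.1734]
for X in (p,[p[0],p[1],.11],[.4815,.0575,.11]): print((proj("scene",np.array(X))-[180,150])*3)
q=[.6367,.0803,-.1919]
for y in(.155,-.155): print("lid corner",(proj("scene",W(q,lid(0,.24,y,.014)))-[180,150])*3)
```

```text
9.1167 [0.48232819 0.05816293 0.35961901] [-0.0467549   0.29483764  0.2381415 ]
[529.31630993 308.57033015]
[521.29705988 377.7844836 ]
[522.71224011 377.31485751]
lid corner [325.09166509 570.16796486]
lid corner [541.07347864 225.17489356]
```

View pics/scene6.png

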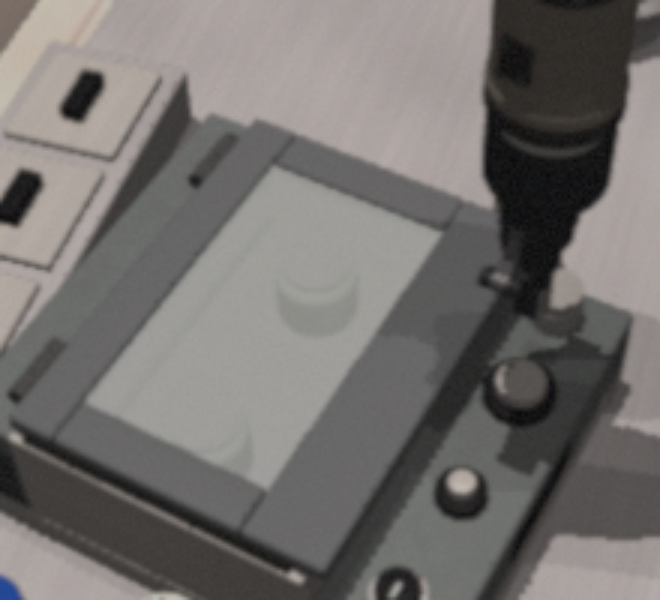

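The lid is shut: its front-left corner is at crop (325,572), against a prediction of (325,570). The start key is at crop (521,382), directly under the tip, whose predicted position is (521,378). I'll go down now.

Emit:
{"op": "apply_moves", "data": {"deltas": [{"xyz": [0, 0, -0.012], "turn": 0}, {"xyz": [0, 0, -0.015], "turn": 0}, {"xyz": [0, 0, -0.015], "turn": 0}, {"xyz": [0, 0, -0.012], "turn": 0}, {"xyz": [0, 0, -0.008], "turn": 0}, {"xyz": [0, 0, -0.004], "turn": 0}, {"xyz": [0, 0, -0.002], "turn": 0}, {"xyz": [0, 0, -0.002], "turn": 0}, {"xyz": [0, 0, 0], "turn": 0}]}}

```text
clock: 9.87
tcp_pos: [0.4818, 0.0577, 0.2898]
orientation: [0.301, 3.127, 0.0]
contact_force: [0.3, -1.0, -0.0]
grip_width: -0.0002
```

Emit:
{"op": "apply_moves", "data": {"deltas": [{"xyz": [0, 0, -0.002], "turn": 0}, {"xyz": [0, 0, -0.002], "turn": 0}, {"xyz": [0, 0, -0.002], "turn": 0}, {"xyz": [0, 0, -0.002], "turn": 0}, {"xyz": [0, 0, 0], "turn": 0}]}}

```text
clock: 10.28
tcp_pos: [0.4816, 0.0576, 0.2817]
orientation: [0.301, 3.127, 0.0]
contact_force: [0.3, -0.4, 1.9]
grip_width: -0.0001
```

Emit:
{"op": "apply_moves", "data": {"deltas": [{"xyz": [0, 0, -0.001], "turn": 0}, {"xyz": [0, 0, -0.001], "turn": 0}, {"xyz": [0, 0, -0.001], "turn": 0}, {"xyz": [0, 0, 0], "turn": 0}, {"xyz": [0, 0, 0], "turn": 0}]}}

```text
clock: 10.7
tcp_pos: [0.4816, 0.0576, 0.2788]
orientation: [0.301, 3.127, 0.0]
contact_force: [0.1, 0.4, 4.2]
grip_width: -0.0001
```

Emit:
{"op": "apply_moves", "data": {"deltas": [{"xyz": [0, 0, -0.001], "turn": 0}, {"xyz": [0, 0, -0.001], "turn": 0}, {"xyz": [0, 0, 0], "turn": 0}, {"xyz": [0, 0, 0], "turn": 0}]}}

```text
clock: 11.03
tcp_pos: [0.4817, 0.0576, 0.2774]
orientation: [0.301, 3.127, 0.001]
contact_force: [-3.1, 0.3, 11.7]
grip_width: 0.0001
```

Emit:
{"op": "apply_moves", "data": {"deltas": [{"xyz": [0, 0, -0.001], "turn": 0}, {"xyz": [0, 0, 0], "turn": 0}, {"xyz": [0, 0, 0], "turn": 0}]}}

```text
clock: 11.28
tcp_pos: [0.4817, 0.0575, 0.2772]
orientation: [0.301, 3.127, 0.001]
contact_force: [-7.0, -0.2, 21.8]
grip_width: 0.0001
```

The key is on its hard stop at TCP z 0.2772, which is 6 mm of travel, at 22 N. I'll release it, rise straight up and move clear.

Emit:
{"op": "apply_moves", "data": {"deltas": [{"xyz": [0, 0, 0.002], "turn": 0}, {"xyz": [0, 0, 0.004], "turn": 0}, {"xyz": [0, 0, 0.006], "turn": 0}, {"xyz": [0, 0, 0.012], "turn": 0}, {"xyz": [0, 0, 0.02], "turn": 0}, {"xyz": [0, 0, 0.03], "turn": 0}, {"xyz": [0, 0, 0.03], "turn": 0}, {"xyz": [0, 0, 0.03], "turn": 0}, {"xyz": [0, 0, 0.03], "turn": 0}, {"xyz": [0, 0, 0.03], "turn": 0}, {"xyz": [0, 0.01, 0.02], "turn": 0}, {"xyz": [0, 0.025, 0], "turn": 0}]}}

```text
clock: 12.28
tcp_pos: [0.4824, 0.0896, 0.4943]
orientation: [0.31, 3.12, 0.003]
contact_force: [0.4, 0.6, -0.7]
grip_width: -0.0002
```

Emit:
{"op": "apply_moves", "data": {"deltas": [{"xyz": [0, 0.03, 0], "turn": 0}, {"xyz": [0, 0.03, 0], "turn": 0}, {"xyz": [0, 0.03, 0], "turn": 0}, {"xyz": [0, 0.03, 0], "turn": 0}, {"xyz": [0, 0.03, 0], "turn": 0}, {"xyz": [0, 0.03, 0], "turn": 0}, {"xyz": [0, 0.03, 0], "turn": 0}, {"xyz": [0, 0.03, 0], "turn": 0}, {"xyz": [0, 0.03, 0], "turn": 0}, {"xyz": [0, 0.02, 0], "turn": 0}, {"xyz": [0, 0.01, 0], "turn": 0}, {"xyz": [0, 0, 0], "turn": 0}]}}

```text
clock: 13.28
tcp_pos: [0.4805, 0.3948, 0.4888]
orientation: [-0.295, -3.126, 0.001]
contact_force: [-0.3, 0.1, -0.5]
grip_width: -0.0002
```

Run:
```python
from h import *
cv2.imwrite(f"pics/scene7.png",grab_frame("scene")[:,:,::-1])
cv2.imwrite(f"pics/top7.png",grab_frame("top")[:,:,::-1])
o=readout.get_obs();print(o["clock"],o["tcp_pos"],o["contact_force"],abs(o["qvel"]).max())
```

```text
13.3833 [0.48176713 0.39142266 0.48928601] [-0.15427572 -0.72203646 -0.58778351] 0.017413408835435226
```

View pics/scene7.png

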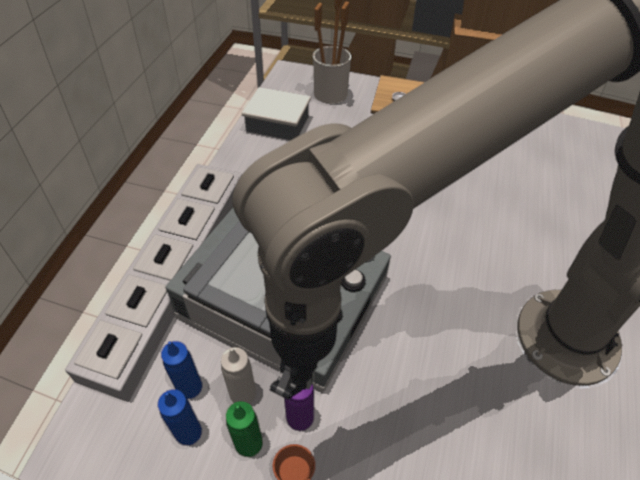

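View pics/top7.png

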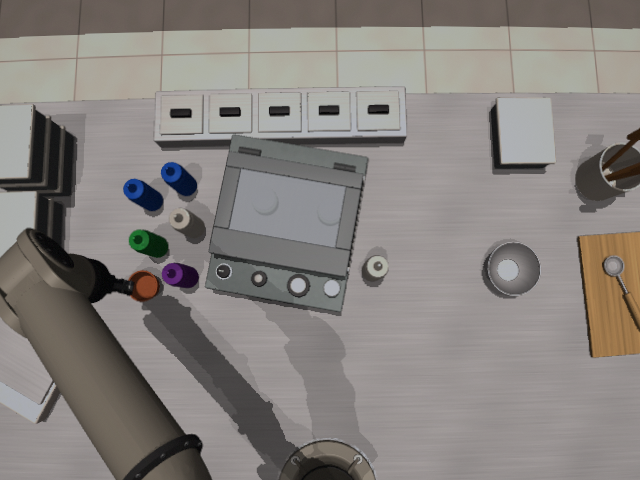

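In the top view the lid is shut and both keys, the tin (332,288), the bottles, bowl and ramekin are where they were at the start. Before handing in, I'll compare the pictures for anything that moved.

Run:
```python
from h import *
a=cv2.imread("pics/top0.png");b=cv2.imread("pics/top7.png")
cv2.imwrite("pics/cmp.png",cv2.resize(np.vstack([a[255:310,200:400],b[255:310,200:400]]),None,fx=4,fy=4,interpolation=cv2.INTER_CUBIC))
o=readout.get_obs();print(o["contact_force"]); r.hand_in()
```

```text
[-0.15427572 -0.72203646 -0.58778351]
the job is handed in; nothing more can be done
```

View pics/cmp.png

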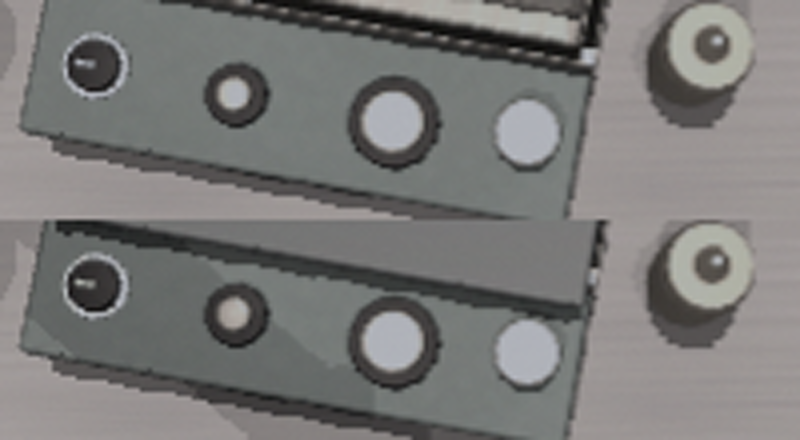

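I pushed the lid shut with closed fingertips, then pressed the start key all the way down, let it come up and moved the arm clear. The job was handed in at about 13.4 s of the 42 s allowed.

- **Lid:** I followed its arc down, slowing to 12 mm/s at the end. It met a hard stop at 144 mm, the given shut height, where I held it at 25 N. It still sat level on the rim in the last pictures.
- **Start key:** It was fully down, 6 mm below its rest height, on a hard stop at 22 N. In the last pictures it looks the same as before the press.
- **Everything else:** The before-and-after panel crops show the stop key, tin, dial and right-hand squeeze bottle unmoved. In the full view the other bottles, bowl and ramekin are also where they stood. The jars stand under the window; I did not measure them.
- **Disagreements:** The two cameras differed by about 5 mm sideways on the keys. I aimed between them, and a later picture confirmed the tip was over the start key. I viewed the panel comparison only after handing in.

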